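# Run the mould vibrating plate from its button station

### The job

Start the vibrating plate under the moulding box from the control station, only by pressing with your fingertips: tip the rocker switch over by pressing down its raised end until it is fully over, then push the small round button fully down so that it stays down, then press the long narrow bar key (it lies along the station) fully down and keep it down; you finish while still holding the bar key down. Work strictly in that order, do not press the wide mushroom-shaped stop button, and do not pick up or shift any of the loose things on and close around the station.

Things in the scene. Friction and masses are not known exactly. Their poses are not given: they have to be found in the camera images.
- station: Grey control box fixed to the table: 115 mm deep (its x), 385 mm long (its y), top 45 mm above the table. Origin: centre of its underside; x points to its far side (away from the robot at yaw 0). Five bays 72 mm apart along y hold, in varying order, four control modules (82 by 64 by 6 mm plates, turned like the box) and a loose wooden plug. All controls are black in low grey surrounds.
- rocker_press (a point): Rocker switch: where to press, on its top face near the end raised at the start (the station's +x end), 19 mm from the pivot; it moves with the rocker. Rocker 52 mm long (station's x), 26 mm wide; pivot 64 mm above the table, top face 4 mm above the pivot. The point starts 72 mm above the table, fully over it is 64 mm; the grey surround is at 56 mm.
- rocker (a joint): Rocker switch angle: 0 to 0.05 at the start (far end up), 0.44 fully over (far end down). It is stiff and stays where it is left: it takes about 4 N at the press point to move.
- round_top (a point): Small round button: centre of its flat top, 28 mm in diameter, 67 mm above the table when up, 60 mm when fully down. Surround: 42 mm diameter, its face 56 mm above the table.
- round (a joint): Travel of the round button: 0 up, 0.007 m fully down. It moves stiffly (about 3.5 N) and stays where it is pushed; it does not spring back.
- bar_top (a point): Long bar key: centre of its flat top, 20 mm along the station's x and 54 mm along its y, 65 mm above the table when up, 59 mm when fully down. Surround: 28 by 60 mm, its face 56 mm above the table.
- bar (a joint): Travel of the bar key: 0 up, 0.006 m fully down. It is sprung (1.5 N to start, 5 N fully down) and comes up when let go.
- mod_bar: The module that carries the bar key: aluminium plate 82 by 64 by 6 mm fixed on the station. Origin at the centre of its underside, right under the middle of the bar key; axes as the station's.
- stop_top (a point): Mushroom stop button, not to be pressed: centre of its domed top, head 42 mm in diameter, 77 mm above the table.
- stop (a joint): Travel of the stop button: 0 up, 0.006 m fully down; sprung.
- plug: Loose turned wooden plug standing in the free bay of the station, 36 mm in diameter at the foot, 42 mm tall, top 87 mm above the table. Origin at the centre of its underside. Leave it where it is.
- pattern: Loose wooden pattern lying close in front of the station (robot's side): 45 by 85 by 34 mm. Origin at the centre of its underside. Leave it.
- weight: Loose steel cylinder, 56 mm diameter, 36 mm tall, standing close behind the station. Origin at the centre of its underside. Leave it.
- collar: Loose aluminium ring lying close in front of the station, 52 mm outer diameter, 20 mm tall. Origin at the centre of its underside. Leave it.
- powder_a: White bottle beside the left (+y) end of the station, all white, 64 mm diameter, 150 mm tall. Origin at the centre of its underside. Leave it.
- powder_b: White bottle with a black cap beside the right (-y) end of the station, 60 mm diameter, 130 mm tall. Origin at the centre of its underside. Leave it.

How it is judged:
By the outcome, as a careful person would: the job done as asked, in the order asked, and still so for the second after the job is handed in, while the arm keeps its last pose, push and grip.
It also fails if it takes over 43 s, if anything falls off the work surface, if the arm or the gripper's body presses on something with over 40 N, if the wrist force passes 120 N, or if a joint passes its speed limit or range.

### The arm

A 7-joint arm with a two-finger parallel gripper is mounted at the origin on the work surface. World frame = base frame: x ahead of the robot, y to its left, z up, the work surface at z = 0. Lengths are in m, angles in rad, forces in N, time in s.
With the tool pointing down it reaches from about 0.425 to 0.875 m from the base axis. Payload 8.4 kg.
Tool frame: the origin (TCP) lies on the centre line of the jaws, within the pads' length; the fingertips stand 11 mm ahead of it and the grasp point (between the pads) lies 8 mm behind it; y points along the fingers, z is the direction in which the jaws open and shut, and the axes are right-handed (so a half turn about y gives the same grasp; the last joint's range is limited). The gripper opens to 87 mm and grips with 3 to 60 N. Pads are 19 mm wide; open, the fingers measure 117 mm over their backs; the gripper's body (75 mm by 190 mm) begins 51 mm behind the grasp point.
Start: joints at [1.162, 0.333, 0.04, 1.465, -0.013, 1.343, -0.059], TCP at [0.198, -0.619, 0.234] pointing down, gripper open.
Joint ranges: [-2.58, 2.58], [-0.38, 2.09], [-1.3, 1.39], [0.25, 2.4], [-1.5, 4.64], [0.08, 2.09], [-2.65, 2.65]. Speed limits (rad/s): [2.22, 2.22, 2.79, 2.79, 3.14, 3.14, 3.14].

### API

Orientations are given as a unit quaternion [w, x, y, z].
In Python, from cell import r gives the robot as it stands.
- The arm moves only by the tool jog_arm, never from a script. Its argument "rows" is a list of rows, each an object with "angular": the turn, a rotation vector about the tool's x, y, z in units of 10 degrees (1.0 is 10 degrees), a list of three; "dp": the shift along the tool's x, y, z in units of 50 mm (1.0 is 50 mm), a list of three; "hand": the closure in counts, from 0 (fully open) to 255 (shut). A call has 1 to 8 rows; each row shifts and turns the commanded pose from where the row before left it, along the tool's axes as they then stand; what a row does not reach is not made up. A row lasts 1/8 s, in which the tool goes at most 62.5 mm and 10.7 degrees, less where a joint would pass 70% of its speed; a pose out of reach is approached as far as the arm can. A call is refused whole if a number of a shift passes 1 or a number of a turn 1, either way. A call with a gripper value outside its range is refused whole. The fingers move at their own pace and stop on an object; "grip_force" is the grip in N (left out, the last holds). Time passes only in rows, so rows that do not move let the fingers close. It gives the time, the measured TCP pose, the force and the opening at its end, in the units of the state.
- r.observe(): the state, without advancing time (a new reading comes with each control period).
- r.capture(name): name is "side" or "top"; returns a dict with "img" (420x560x3 uint8, red, green, blue), "z_map" (420x560 float32, m along the optical axis (not along the pixel's ray), 0 where there is no reading), "fx", "fy", "cx", "cy" (pixels), "extrinsics" (4x4, takes a point from camera to world coordinates). Camera axes: x right, y down, z forward; pixel columns grow to the right and rows downward; lengths in m; the calibration is good to about 2 mm. A picture is of the moment at which its call begins.
- r.hand_in(): hands the job in, once; it reports no verdict.
The state is a dict: "time": time; "q": joint angles; "joint_velocities": joint speeds; "effort": joint torques, N m; "ee_pos": TCP position; "eef_rot": TCP orientation; "wrist_force": force on the tool from outside, world axes, zero at the start; "torque": the same for the moment, N m; "width": finger opening in m.
Only numpy, scipy, OpenCV 4.12 (cv2) and the standard library are available. Lean on these libraries where they do the work, as an engineer would, in place of code of your own. Each camera call takes 0.05 s, during which the arm holds its last target. There are 200 camera calls.

## Working session

There is one attempt and no reset: what is moved stays moved. The work goes in short steps, Python scripts to look and compute and a tool call to move; the robot and the scene stay as the last step left them, time stands still between calls to the robot, and variables do not carry over. Pictures are saved under pics/ and viewed, about 8 in all and at most 12, crops included, and the job is handed in when it is done.

Besides the shell and the picture viewer there is one more tool, called as name(argument=value, ...) on one line, values as JSON. jog_arm: Moves the arm, as the interface text tells. Its arguments: {"type":"object","properties":{"rows":{"type":"array","items":{"type":"object","properties":{"angular":{"type":"array","items":{"type":"number"}},"dp":{"type":"array","items":{"type":"number"}},"hand":{"type":"number"}}}},"grip_force":{"type":"number"}},"required":["rows"]}

```bash
mkdir -p pics; ls
python3 - <<'E'
from cell import r
import cv2,numpy as np
s=r.observe()
print({k:np.round(v,3) for k,v in s.items()})
for n in("top","side"):
    c=r.capture(n); np.savez(n+'0.npz',**c)
    print(n,c['fx'],c['cx'],c['cy'],np.round(c['extrinsics'],3).tolist())
    cv2.imwrite(f'pics/{n}0.png',c['img'][:,:,::-1])
E
```

```text
pics
{'time': np.float64(0.0), 'q': array([ 1.162,  0.334,  0.04 ,  1.466, -0.013,  1.343, -0.058]), 'joint_velocities': array([ 0.001, -0.   ,  0.001, -0.   , -0.   ,  0.001, -0.001]), 'effort': array([-0.0000e+00, -6.5638e+01,  1.3350e+00, -4.0379e+01, -6.0000e-02,
        4.5000e-02,  0.0000e+00]), 'ee_pos': array([ 0.198, -0.619,  0.233]), 'eef_rot': array([ 0.109, -0.109,  0.699, -0.698]), 'wrist_force': array([-0.451, -0.708, -0.175]), 'torque': array([ 0.046, -0.048, -0.011]), 'width': np.float64(0.087)}
top 538.3019045767007 278.7869359568071 203.79140973363016 [[-0.013, -0.998, 0.06, 0.481], [-1.0, 0.011, -0.022, 0.04], [0.021, -0.06, -0.998, 1.151], [0.0, 0.0, 0.0, 1.0]]
side 417.55029129012036 292.5419852654881 208.7065191713392 [[0.887, -0.211, 0.411, 0.188], [-0.461, -0.443, 0.769, -0.599], [0.02, -0.871, -0.49, 0.507], [0.0, 0.0, 0.0, 1.0]]
```

View pics/top0.png

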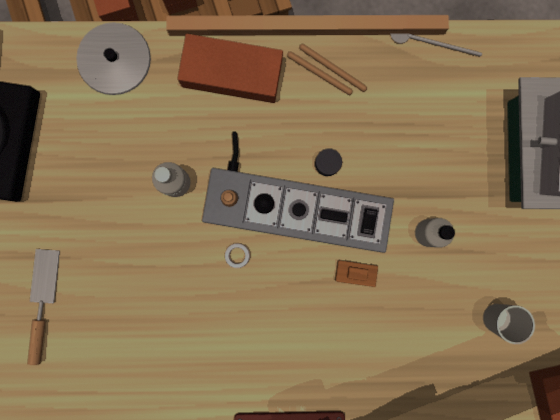

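View pics/side0.png

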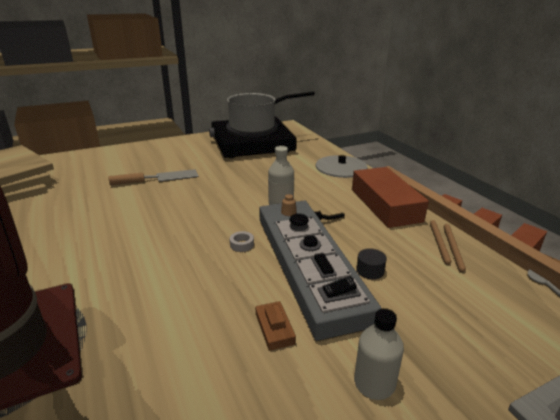

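The top view shows, from left (+y) to right: plug (229,198), stop (264,204), round (299,210), bar (334,215) and rocker (369,221). The pattern is at (357,273), the collar at (237,255) and the weight at (329,162). The bottles are at (170,178) and (440,232). Next I'll measure these.

```bash
cat > h.py <<'E'
import numpy as np,cv2
def ray(c,uv,z):
    T=c['extrinsics'];uv=np.atleast_2d(uv)
    d=np.c_[(uv[:,0]-c['cx'])/c['fx'],(uv[:,1]-c['cy'])/c['fy'],np.ones(len(uv))]@T[:3,:3].T
    o=T[:3,3];return o+d*((z-o[2])/d[:,2])[:,None]
def proj(c,p):
    T=np.linalg.inv(c['extrinsics']);q=np.atleast_2d(p)@T[:3,:3].T+T[:3,3]
    return np.c_[q[:,0]/q[:,2]*c['fx']+c['cx'],q[:,1]/q[:,2]*c['fy']+c['cy']]
E
python3 - <<'E'
from h import *
c=dict(np.load('top0.npz'));s=dict(np.load('side0.npz'))
# world cloud, top
def cloud(c):
    v,u=np.mgrid[:420,:560];z=c['z_map'];P=np.stack([(u-c['cx'])/c['fx']*z,(v-c['cy'])/c['fy']*z,z],-1)
    return P@c['extrinsics'][:3,:3].T+c['extrinsics'][:3,3]
W=cloud(c);img=c['img'].astype(int);g=img.max(2);sat=g-img.min(2)
roi=np.zeros((420,560),bool);roi[160:260,195:400]=1
m=(roi&(W[...,2]>.035)&(W[...,2]<.1)&(sat<40)).astype(np.uint8)
n,l,st,ce=cv2.connectedComponentsWithStats(m);i=1+st[1:,4].argmax();m=(l==i).astype(np.uint8)
ct=max(cv2.findContours(m,0,2)[0],key=cv2.contourArea)
b=cv2.boxPoints(cv2.minAreaRect(ct));P=ray(c,b,.045);print('station corners',P[:,:2].round(4).tolist(),'sides',[np.linalg.norm(P[k]-P[k-1]).round(4) for k in range(4)],'ctr',P.mean(0).round(4))
# side of long axis
e=max([P[k]-P[k-1] for k in range(4)],key=np.linalg.norm);e*=np.sign(e[1])/np.linalg.norm(e);yaw=np.arctan2(-e[0],e[1]);print('yaw',yaw)
# black blobs on station
h=cv2.drawContours(np.zeros_like(m),[ct],-1,1,-1);h=cv2.erode(h,np.ones((9,9)))
for nm,cc,mm in(('top',c,None),):
  k=((g<38)&(h>0)).astype(np.uint8);n,l,st,ce=cv2.connectedComponentsWithStats(k)
  for i in range(1,n):
    if st[i,4]>25:
      r_=cv2.minAreaRect(np.argwhere(l==i)[:,::-1].astype(np.float32))
      print(st[i],ce[i].round(1),'rect',np.round(r_[0],1),np.round(r_[1],1),round(r_[2]),'z',np.median(W[l==i][:,2]).round(4),'xy@.066',ray(c,r_[0],.066)[0,:2].round(4), ray(c,ce[i],.066)[0,:2].round(4))
C=P.mean(0);ex=np.array([np.cos(yaw),np.sin(yaw)]);ey=np.array([-np.sin(yaw),np.cos(yaw)])
for k in(2,1,0,-1,-2):
  p=C[:2]+ey*.072*k;print(k,p.round(4),'top px',proj(c,[*p,.06]).round(1),'side px',proj(s,[*p,.06]).round(1))
for nm,uv,z in(('weight',(329,162),.036),('pattern',(357,273),.034),('collar',(237,255),.02),('botb',(447,232),.13)):print(nm,ray(c,uv,z)[0].round(3))
x=cv2.resize(c['img'][155:285,190:400,::-1],None,fx=3.8,fy=3.8,interpolation=2);x=np.clip(x*1.6,0,255).astype(np.uint8)
y=cv2.resize(s['img'][190:330,250:380,::-1],None,fx=4.2,fy=4.2,interpolation=2);y=np.clip(y*1.6,0,255).astype(np.uint8)
cv2.imwrite('pics/tc.png',x);cv2.imwrite('pics/sc.png',y)
E
```

```text
station corners [[0.5139, 0.1755], [0.6287, 0.1553], [0.5594, -0.224], [0.4446, -0.2013]] sides [np.float64(0.383), np.float64(0.1166), np.float64(0.3856), np.float64(0.117)] ctr [ 0.5367 -0.0236  0.045 ]
yaw -0.18083263986327347
[255 194  19  19 293] [263.8 203.1] rect [264. 203.] [18. 18.] 90 z 0.0748 xy@.066 [0.5488 0.0461] [0.5485 0.0464]
[293 203  13  13 132] [298.7 209.3] rect [299. 209.] [12. 12.] 90 z 0.067 xy@.066 [ 0.5358 -0.0244] [ 0.5353 -0.0238]
[320 209  27  13 242] [333.4 215.3] rect [333.4 215.2] [26.1  9.2] 9 z 0.0652 xy@.066 [ 0.5224 -0.0938] [ 0.5224 -0.0939]
[361 208  17  27 268] [368.6 220.8] rect [368.7 220.9] [12.7 25.1] 11 z 0.0682 xy@.066 [ 0.51   -0.1652] [ 0.5103 -0.165 ]
2 [0.5626 0.118 ] top px [[228.5 196.8]] side px [[289.1 205.5]]
1 [0.5496 0.0472] top px [[263.5 202.8]] side px [[299.1 221.7]]
0 [ 0.5367 -0.0236] top px [[298.4 208.7]] side px [[310.5 240.4]]
-1 [ 0.5237 -0.0944] top px [[333.3 214.7]] side px [[323.9 262.1]]
-2 [ 0.5108 -0.1653] top px [[368.2 220.7]] side px [[339.5 287.5]]
weight [ 0.635 -0.09   0.036]
pattern [ 0.403 -0.144  0.034]
collar [0.443 0.104 0.02 ]
botb [ 0.485 -0.302  0.13 ]
```

View pics/tc.png

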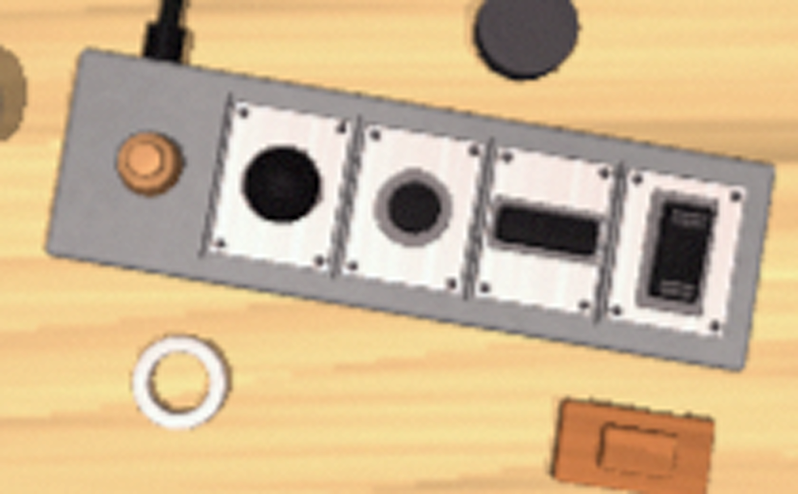

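View pics/sc.png

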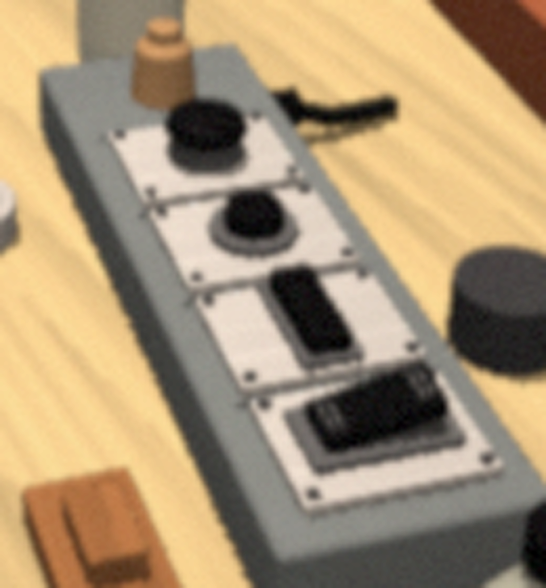

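Both crops agree on the layout: stop, round, bar, rocker, with the rocker's +x end raised. The bay centres also match the black blobs to about 1 mm. I'll press with closed fingers, jaw axis along the station's x so the wide gripper body stays away from the bottles. Now I'll work out the turns and shifts.

```bash
cat >> h.py <<'E'
from scipy.spatial.transform import Rotation as Ro
yaw=-.181;ex=np.array([np.cos(yaw),np.sin(yaw),0]);ey=np.array([-ex[1],ex[0],0])
C=np.array([.5360,-.0237,0])
def Rs(s):return Ro.from_quat(s['eef_rot'],scalar_first=True).as_matrix()
def goto(s,p,ztip,Rg=None):
    R=Rs(s) if Rg is None else Rg
    return R.T@(np.array([p[0],p[1],ztip+.011])-s['ee_pos'])*20
E
python3 - <<'E'
from h import *
from cell import r
s=r.observe();R=Rs(s);print(R.round(3))
for nm,zz in(('z=+ex',ex),('z=-ex',-ex),('z=ey',ey),('z=-ey',-ey)):
    G=np.c_[np.cross([0,0,-1],zz),[0,0,-1],zz]
    print(nm,(Ro.from_matrix(R.T@G).as_rotvec(degrees=True)/10).round(3),'shift after turn to rocker',goto(s,C-.072*2*ey+.024*ex,.10,G).round(3))
c=dict(np.load('top0.npz'));
v,u=np.mgrid[:420,:560];z=c['z_map'];P=np.stack([(u-c['cx'])/c['fx']*z,(v-c['cy'])/c['fy']*z,z],-1)@c['extrinsics'][:3,:3].T+c['extrinsics'][:3,3]
print('max height x<.8', np.nanmax(P[80:,420:,2][z[80:,420:]>0]), np.nanmax(P[190:,200:420,2]))
E
```

```text
[[-0.952 -0.001  0.305]
 [-0.305  0.001 -0.952]
 [ 0.    -1.    -0.001]]
z=+ex [ 8.000e-03 -6.188e+00 -4.000e-03] shift after turn to rocker [-10.042   2.435   4.987]
z=-ex [5.0000e-03 1.1812e+01 9.0000e-03] shift after turn to rocker [10.042  2.435 -4.987]
z=ey [ 3.0000e-03 -1.5188e+01 -1.1000e-02] shift after turn to rocker [ 4.987  2.435 10.042]
z=-ey [0.008 2.812 0.003] shift after turn to rocker [ -4.987   2.435 -10.042]
max height x<.8 0.19198973582810752 1.1506361478537463
```

jog_arm(grip_force=20, rows=[{"angular": [0,-0.89,0],"dp": [0,0,0],"hand": 255},{"angular": [0,-0.89,0],"dp": [0,0,0],"hand": 255},{"angular": [0,-0.89,0],"dp": [0,0,0],"hand": 255},{"angular": [0,-0.88,0],"dp": [0,0,0],"hand": 255},{"angular": [0,-0.88,0],"dp": [0,0,0],"hand": 255},{"angular": [0,-0.88,0],"dp": [0,0,0],"hand": 255},{"angular": [0,-0.88,0],"dp": [0,0,0],"hand": 255},{"angular": [0,0,0],"dp": [0,0,0],"hand": 255}])

```text
time: 1.1
ee_pos: [0.1979, -0.6189, 0.2331]
eef_rot: [0.453, -0.452, 0.544, -0.543]
wrist_force: [-0.3, 0.4, -0.5]
width: 0.015
```

jog_arm(rows=[{"angular": [0,0,0],"dp": [-0.84,0,0.42],"hand": 255},{"angular": [0,0,0],"dp": [-0.84,0,0.42],"hand": 255},{"angular": [0,0,0],"dp": [-0.84,0,0.42],"hand": 255},{"angular": [0,0,0],"dp": [-0.84,0,0.42],"hand": 255},{"angular": [0,0,0],"dp": [-0.84,0,0.42],"hand": 255},{"angular": [0,0,0],"dp": [-0.84,0,0.42],"hand": 255},{"angular": [0,0,0],"dp": [-0.84,0,0.42],"hand": 255},{"angular": [0,0,0],"dp": [-0.84,0,0.42],"hand": 255}])

```text
time: 2.1
ee_pos: [0.4244, -0.3174, 0.2336]
eef_rot: [-0.452, 0.452, -0.544, 0.544]
wrist_force: [1.6, -0.4, -0.2]
width: 0.0005
```

jog_arm(rows=[{"angular": [0,0,0],"dp": [-0.84,0,0.42],"hand": 255},{"angular": [0,0,0],"dp": [-0.84,0,0.42],"hand": 255},{"angular": [0,0,0],"dp": [-0.84,0,0.42],"hand": 255},{"angular": [0,0,0],"dp": [-0.84,0,0.4],"hand": 255},{"angular": [0,0,0],"dp": [0,0,0],"hand": 255},{"angular": [0,0,0],"dp": [0,0,0],"hand": 255}])

```text
time: 2.85
ee_pos: [0.5352, -0.1689, 0.2333]
eef_rot: [0.452, -0.452, 0.544, -0.543]
wrist_force: [0.1, -0.7, 0.7]
width: 0.0004
```

Run:
```python
from h import *
from cell import r
s=r.observe();print(s['time'],s['ee_pos'].round(4),s['q'].round(2),s['width'],s['wrist_force'].round(2))
G=np.c_[np.cross([0,0,-1],ex),[0,0,-1],ex]
print((Ro.from_matrix(Rs(s).T@G).as_rotvec(degrees=True)/10).round(3),goto(s,C-.144*ey+.024*ex,.10).round(3))
a=[]
for n in("top","side"):
    c=r.capture(n);t=s['ee_pos']-[0,0,.011];print(n,'tip px',proj(c,t).round(1))
    u,v=proj(c,t)[0].astype(int)
    im=c['img'][max(v-100,0):v+100,max(u-90,0):u+90,::-1];a.append(cv2.resize(np.clip(im*1.6,0,255).astype(np.uint8),(390,430)))
cv2.imwrite('pics/a1.png',np.hstack(a))
```

```text
2.85 [ 0.5352 -0.1689  0.2333] [ 0.67  0.19 -0.5   1.66  0.1   1.31 -0.03] 0.0003955180477255929 [ 0.08 -0.66  0.69]
[ 0.004 -0.012  0.002] [ 0.02   2.445 -0.026]
top tip px [[387.4 203.8]]
side tip px [[363.2 198.1]]
```

View pics/a1.png

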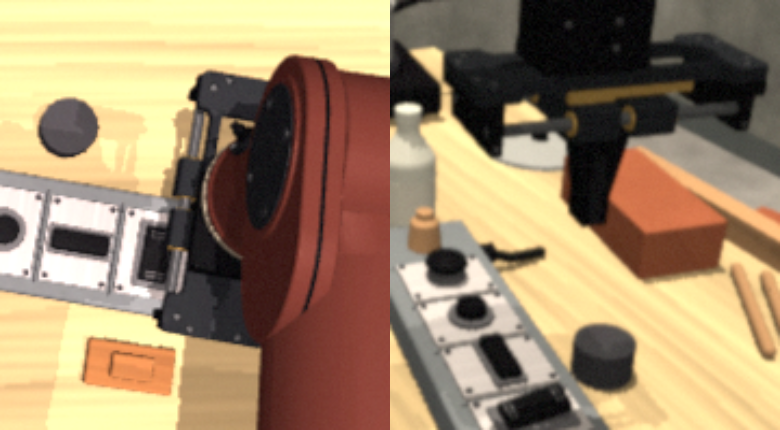

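The side crop shows the closed tip high above the rocker (tip at about (590,220), rocker at (530,400)), with the fingers shut and the jaw axis along the station's x. I'll go down now.

jog_arm(rows=[{"angular": [0,0,0],"dp": [0,0.5,-0.02],"hand": 255},{"angular": [0,0,0],"dp": [0,0.8,0],"hand": 255},{"angular": [0,0,0],"dp": [0,0.8,0],"hand": 255},{"angular": [0,0,0],"dp": [0,0.5,0],"hand": 255},{"angular": [0,0,0],"dp": [0,0.1,0],"hand": 255},{"angular": [0,0,0],"dp": [0,0,0],"hand": 255},{"angular": [0,0,0],"dp": [0,0,0],"hand": 255}])

```text
time: 3.82
ee_pos: [0.5354, -0.1686, 0.0999]
eef_rot: [-0.453, 0.452, -0.543, 0.544]
wrist_force: [-0.5, -0.0, -0.7]
width: 0.0005
```

Run:
```python
from h import *
from cell import r
s=r.observe();print(s['time'],s['ee_pos'].round(4),s['wrist_force'].round(2),goto(s,C-.144*ey+.024*ex,.065).round(3))
c=r.capture("side");t=s['ee_pos']-[0,0,.011];u,v=proj(c,t)[0].astype(int);print(u,v)
cv2.imwrite('pics/a2.png',cv2.resize(np.clip(c['img'][v-60:v+60,u-70:u+70,::-1]*1.6,0,255).astype(np.uint8),None,fx=4,fy=4))
```

```text
3.825 [ 0.5354 -0.1686  0.0999] [-0.52 -0.02 -0.66] [ 0.026  0.478 -0.03 ]
354 270
```

View pics/a2.png

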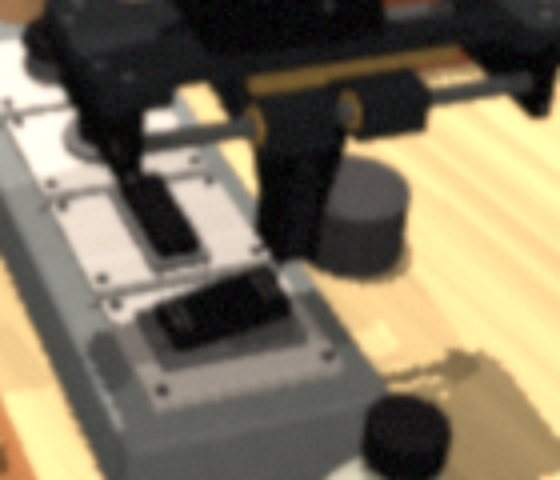

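The tip, about (285,250) in the crop, sits over the raised end of the rocker at (265,280). Now I press.

jog_arm(rows=[{"angular": [0,0,0],"dp": [0.02,0.1,-0.03],"hand": 255},{"angular": [0,0,0],"dp": [0,0.1,0],"hand": 255},{"angular": [0,0,0],"dp": [0,0.06,0],"hand": 255},{"angular": [0,0,0],"dp": [0,0.06,0],"hand": 255},{"angular": [0,0,0],"dp": [0,0.06,0],"hand": 255},{"angular": [0,0,0],"dp": [0,0.06,0],"hand": 255},{"angular": [0,0,0],"dp": [0,0,0],"hand": 255},{"angular": [0,0,0],"dp": [0,0,0],"hand": 255}])

```text
time: 4.88
ee_pos: [0.5337, -0.169, 0.077]
eef_rot: [-0.453, 0.453, -0.543, 0.543]
wrist_force: [4.8, -0.3, 3.4]
width: 0.0006
```

jog_arm(rows=[{"angular": [0,0,0],"dp": [0,0.03,0],"hand": 255},{"angular": [0,0,0],"dp": [0,0.03,0],"hand": 255},{"angular": [0,0,0],"dp": [0,0,0],"hand": 255},{"angular": [0,0,0],"dp": [0,0,0],"hand": 255}])

```text
time: 5.38
ee_pos: [0.534, -0.169, 0.0752]
eef_rot: [-0.453, 0.453, -0.542, 0.544]
wrist_force: [0.0, 1.0, 16.7]
width: 0.0007
```

jog_arm(rows=[{"angular": [0,0,0],"dp": [0,0.015,0],"hand": 255},{"angular": [0,0,0],"dp": [0,0,0],"hand": 255},{"angular": [0,0,0],"dp": [0,0,0],"hand": 255}])

```text
time: 5.75
ee_pos: [0.534, -0.169, 0.0751]
eef_rot: [-0.453, 0.453, -0.542, 0.544]
wrist_force: [-2.2, 0.7, 22.1]
width: 0.0007
```

jog_arm(rows=[{"angular": [0,0,0],"dp": [0,-0.3,0],"hand": 255},{"angular": [0,0,0],"dp": [0,-0.7,0],"hand": 255},{"angular": [0,0,0],"dp": [0,-0.3,0],"hand": 255},{"angular": [0,0,0],"dp": [0,0,0],"hand": 255},{"angular": [0,0,0],"dp": [0,0,0],"hand": 255}])

```text
time: 6.38
ee_pos: [0.5321, -0.1688, 0.1365]
eef_rot: [0.452, -0.453, 0.544, -0.542]
wrist_force: [-0.4, -0.1, 0.0]
width: 0.0004
```

Run:
```python
from h import *
from cell import r
s=r.observe();print(s['time'],s['ee_pos'].round(4),s['wrist_force'].round(2),'to round',goto(s,C,.085).round(3),'bar',goto(s,C-.072*ey,.085).round(3))
c=r.capture("side")
for nm,d in(('now',c),('start',dict(np.load('side0.npz')))):
    v,u=np.mgrid[:420,:560];z=d['z_map'];P=np.stack([(u-d['cx'])/d['fx']*z,(v-d['cy'])/d['fy']*z,z],-1)@d['extrinsics'][:3,:3].T+d['extrinsics'][:3,3]
    L=np.stack([(P-(C-.144*ey))@ex,(P-(C-.144*ey))@ey,P[...,2]],-1)
    for a,b in((-24,-16),(-12,-4),(4,12),(16,24)):
        k=(abs(L[...,1])<.009)&(L[...,0]>a/1e3)&(L[...,0]<b/1e3)&(L[...,2]>.05)&(L[...,2]<.085)
        print(nm,a,b,k.sum(),np.median(L[...,2][k]).round(4))
cv2.imwrite('pics/a3.png',cv2.resize(np.clip(c['img'][190:330,270:410,::-1]*1.6,0,255).astype(np.uint8),None,fx=4,fy=4))
```

```text
6.375 [ 0.5321 -0.1688  0.1365] [-0.35 -0.12  0.  ] to round [-2.868  0.811 -0.443] bar [-1.428  0.811 -0.443]
now -24 -16 50 0.0711
now -12 -4 38 0.0687
now 4 12 29 0.065
now 16 24 26 0.0625
start -24 -16 44 0.0631
start -12 -4 38 0.0653
start 4 12 42 0.0684
start 16 24 43 0.0706
```

View pics/a3.png

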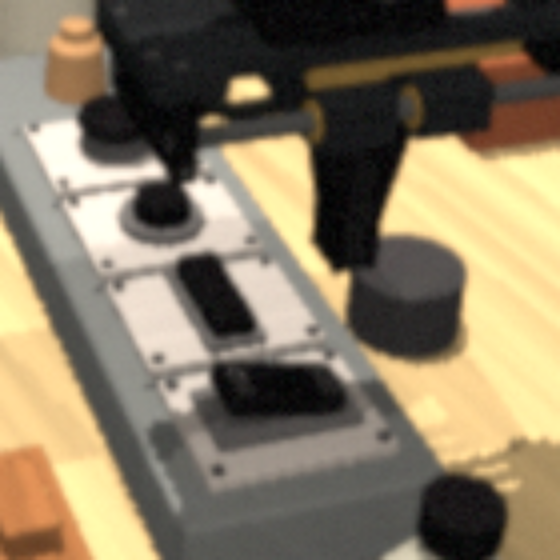

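The rocker is tipped over, far end down: the slope went from +0.19 to −0.215, and the force rose to 22 N at the stop. On to the round button.

jog_arm(rows=[{"angular": [0,0,0],"dp": [-0.7,0,-0.11],"hand": 255},{"angular": [0,0,0],"dp": [-0.8,0,-0.11],"hand": 255},{"angular": [0,0,0],"dp": [-0.8,0,-0.11],"hand": 255},{"angular": [0,0,0],"dp": [-0.57,0,-0.11],"hand": 255},{"angular": [0,0,0],"dp": [0,0.4,0],"hand": 255},{"angular": [0,0,0],"dp": [0,0.4,0],"hand": 255},{"angular": [0,0,0],"dp": [0,0,0],"hand": 255},{"angular": [0,0,0],"dp": [0,0,0],"hand": 255}])

```text
time: 7.42
ee_pos: [0.5372, -0.0237, 0.098]
eef_rot: [0.453, -0.453, 0.543, -0.543]
wrist_force: [0.1, 0.5, 0.4]
width: 0.0003
```

Run:
```python
from h import *
from cell import r
s=r.observe();print(s['time'],s['ee_pos'].round(4),s['wrist_force'].round(2),'to round',goto(s,C,.060).round(3))
c=r.capture("side")
cv2.imwrite('pics/a4.png',cv2.resize(np.clip(c['img'][160:300,240:380,::-1]*1.6,0,255).astype(np.uint8),None,fx=4,fy=4))
```

```text
7.425 [ 0.5372 -0.0237  0.098 ] [0.08 0.54 0.38] to round [ 0.004  0.54  -0.023]
```

View pics/a4.png

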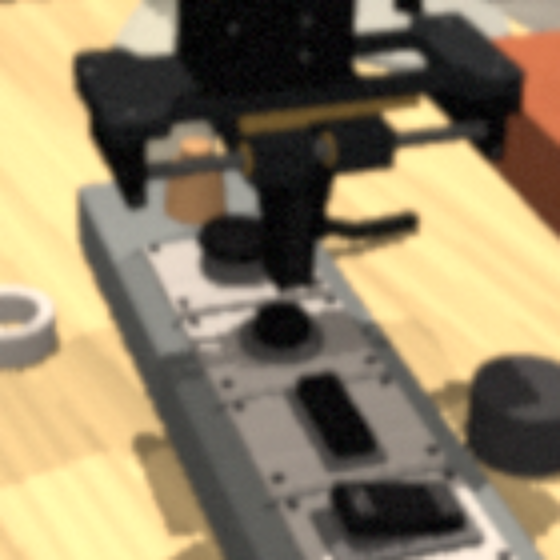

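The tip at (290,280) hangs right above the round button at (283,325), well clear of the mushroom at (232,240). I press it now.

jog_arm(rows=[{"angular": [0,0,0],"dp": [0,0.14,-0.02],"hand": 255},{"angular": [0,0,0],"dp": [0,0.14,0],"hand": 255},{"angular": [0,0,0],"dp": [0,0.07,0],"hand": 255},{"angular": [0,0,0],"dp": [0,0.07,0],"hand": 255},{"angular": [0,0,0],"dp": [0,0.07,0],"hand": 255},{"angular": [0,0,0],"dp": [0,0.05,0],"hand": 255},{"angular": [0,0,0],"dp": [0,0,0],"hand": 255},{"angular": [0,0,0],"dp": [0,0,0],"hand": 255}])

```text
time: 8.48
ee_pos: [0.536, -0.0236, 0.0713]
eef_rot: [-0.453, 0.453, -0.543, 0.543]
wrist_force: [-4.7, -0.6, 8.6]
width: 0.0004
```

jog_arm(rows=[{"angular": [0,0,0],"dp": [0,0.02,0],"hand": 255},{"angular": [0,0,0],"dp": [0,0,0],"hand": 255},{"angular": [0,0,0],"dp": [0,0,0],"hand": 255}])

```text
time: 8.85
ee_pos: [0.5361, -0.0236, 0.0711]
eef_rot: [-0.453, 0.453, -0.543, 0.543]
wrist_force: [-8.4, -0.1, 17.3]
width: 0.0003
```

jog_arm(rows=[{"angular": [0,0,0],"dp": [0,0.015,0],"hand": 255},{"angular": [0,0,0],"dp": [0,0,0],"hand": 255},{"angular": [0,0,0],"dp": [0,-0.4,0],"hand": 255},{"angular": [0,0,0],"dp": [0,-0.6,0],"hand": 255},{"angular": [0,0,0],"dp": [0.7,0,0],"hand": 255},{"angular": [0,0,0],"dp": [0.74,0,0],"hand": 255},{"angular": [0,0,0],"dp": [0,0,0],"hand": 255},{"angular": [0,0,0],"dp": [0,0,0],"hand": 255}])

```text
time: 9.85
ee_pos: [0.5234, -0.0938, 0.119]
eef_rot: [0.453, -0.453, 0.543, -0.543]
wrist_force: [0.9, 0.3, 0.5]
width: 0.0005
```

Run:
```python
from h import *
from cell import r
s=r.observe();print(s['time'],s['ee_pos'].round(4),s['wrist_force'].round(2),'to bar',goto(s,C-.072*ey,.059).round(3))
c=r.capture("side")
for nm,d in(('now',c),('start',dict(np.load('side0.npz')))):
    v,u=np.mgrid[:420,:560];z=d['z_map'];P=np.stack([(u-d['cx'])/d['fx']*z,(v-d['cy'])/d['fy']*z,z],-1)@d['extrinsics'][:3,:3].T+d['extrinsics'][:3,3]
    for n,p,ra in(('round',C,.009),('bar',C-.072*ey,.008),('stop',C+.072*ey,.012),('rockhi',C-.144*ey-.02*ex,.006)):
        k=(np.hypot(*(P-p)[...,:2].transpose(2,0,1))<ra)&(P[...,2]>.05)&(P[...,2]<.085)
        print(nm,n,k.sum(),np.median(P[...,2][k]).round(4))
cv2.imwrite('pics/a5.png',cv2.resize(np.clip(c['img'][180:320,250:390,::-1]*1.6,0,255).astype(np.uint8),None,fx=4,fy=4))
```

```text
9.85 [ 0.5234 -0.0938  0.119 ] [0.85 0.28 0.54] to bar [ 0.016  0.98  -0.005]
now round 36 0.0586
now bar 38 0.0638
now stop 62 0.0743
now rockhi 39 0.0708
start round 38 0.0657
start bar 37 0.0636
start stop 59 0.0745
start rockhi 33 0.0633
```

View pics/a5.png

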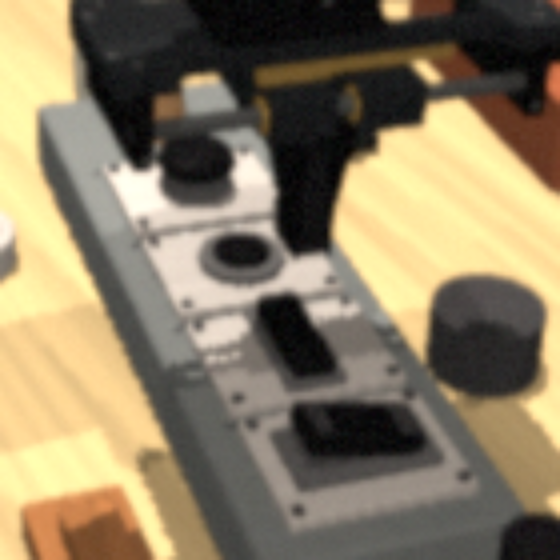

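The round button, at (240,250), dropped 7.1 mm and stayed down. The rocker is still over, and the stop and bar have not moved. Now I press the bar.

jog_arm(rows=[{"angular": [0,0,0],"dp": [0.01,0.4,0],"hand": 255},{"angular": [0,0,0],"dp": [0,0.3,0],"hand": 255},{"angular": [0,0,0],"dp": [0,0.08,0],"hand": 255},{"angular": [0,0,0],"dp": [0,0.07,0],"hand": 255},{"angular": [0,0,0],"dp": [0,0.07,0],"hand": 255},{"angular": [0,0,0],"dp": [0,0.06,0],"hand": 255},{"angular": [0,0,0],"dp": [0,0,0],"hand": 255},{"angular": [0,0,0],"dp": [0,0,0],"hand": 255}])

```text
time: 10.9
ee_pos: [0.5234, -0.0946, 0.0705]
eef_rot: [-0.453, 0.453, -0.543, 0.543]
wrist_force: [-2.5, 2.1, 6.0]
width: 0.0004
```

jog_arm(rows=[{"angular": [0,0,0],"dp": [0,0.025,0],"hand": 255},{"angular": [0,0,0],"dp": [0,0,0],"hand": 255},{"angular": [0,0,0],"dp": [0,0,0],"hand": 255},{"angular": [0,0,0],"dp": [0,0,0],"hand": 255}])

```text
time: 11.4
ee_pos: [0.5235, -0.0946, 0.0703]
eef_rot: [-0.453, 0.453, -0.543, 0.543]
wrist_force: [-6.9, 2.7, 18.2]
width: 0.0005
```

Run:
```python
from h import *
from cell import r
c=r.capture("side");o=dict(np.load('side0.npz'))
s=r.observe();print(s['time'],s['ee_pos'].round(4),s['wrist_force'].round(2))
for nm,d in(('now',c),('start',o)):
    v,u=np.mgrid[:420,:560];z=d['z_map'];P=np.stack([(u-d['cx'])/d['fx']*z,(v-d['cy'])/d['fy']*z,z],-1)@d['extrinsics'][:3,:3].T+d['extrinsics'][:3,3]
    for n,p,ra in(('round',C,.009),('bar-near',C-.080*ey-.002*ex,.025),('stop',C+.072*ey,.012),('rockhi',C-.144*ey-.02*ex,.006)):
        k=(np.hypot(*(P-p)[...,:2].transpose(2,0,1))<ra)&(P[...,2]>.05)&(P[...,2]<.085)
        if n=='bar-near': k=(abs((P-C)@ex)<.008)&(abs((P-C)@ey+.072)<.026)&(abs((P-C)@ey+.072)>.012)&(P[...,2]>.05)&(P[...,2]<.075)
        print(nm,n,k.sum(),np.median(P[...,2][k]).round(4) if k.any() else None)
cv2.imwrite('pics/a6.png',np.clip(c['img'][:,:,::-1]*1.6,0,255).astype(np.uint8))
```

```text
11.45 [ 0.5235 -0.0946  0.0702] [-7.19  2.85 17.21]
now round 38 0.0581
now bar-near 63 0.0576
now stop 3 0.0565
now rockhi 41 0.0707
start round 38 0.0657
start bar-near 99 0.0636
start stop 59 0.0745
start rockhi 33 0.0633
```

View pics/a6.png

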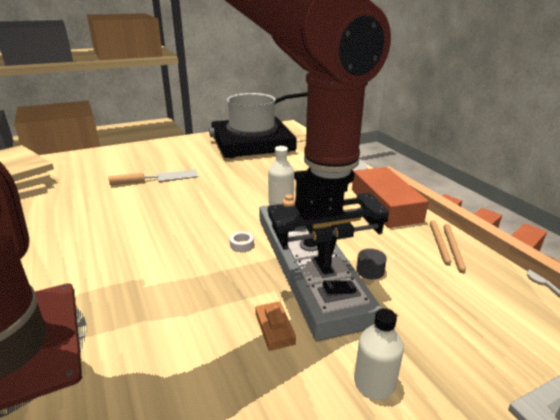

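The bar reads 6.0 mm lower, the round button and rocker have held, and the loose items stand at the same pixels as at the start (collar (241,241), pattern (275,325), weight (371,264)). I'm handing in while still holding.

```bash
python3 -c "
from cell import r
print(r.hand_in()); s=r.observe(); print(s['time'],s['ee_pos'],s['wrist_force'])"
```

```text
the job is handed in; nothing more can be done
None
the job is handed in; nothing more can be done
```

I worked the controls in order with closed fingertips and handed in at about 11.5 s, still holding the bar key down with about 17 N.

- **Rocker:** it is fully over. Its slope went from +0.19 to −0.215, and I pressed to 22 N against its stop. It still read over at the last check.
- **Round button:** it is 7.1–7.6 mm lower than at the start and stayed down after I let go.
- **Bar key:** it is 6.0 mm lower, with the fingertips at 59 mm.
- **Stop button:** its height was unchanged just before the bar press. In the last picture the gripper hid it, so I couldn't check it again; the gripper's body was about 50 mm above it.
- **Loose items:** none looked moved in the last picture, judged by eye. The plug was partly hidden behind the gripper.

The side camera reads heights about 1.5 mm low, so I compared each height with its own starting value.

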